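Slide the painting board along its rails into the locating notches

ROBOT

A 6-joint arm with a two-finger parallel gripper is mounted at the origin on a cart in front of the work surface, level with it; the furniture and walls round the work are solid. World frame = base frame: x ahead of the robot, y to its left, z up, the work surface at z = 0. Lengths are in m, angles in rad, forces in N, time in s.
With the tool pointing down it reaches from about 0.35 to 0.8 m from the base axis. Payload 7.3 kg.
Tool frame: the origin (TCP) lies midway between the tips of the shut fingers; the grasp point (between the pads) lies 19 mm behind it; z points along the fingers, y is the line along which they close (so a half turn about z gives the same grasp; the last joint's range is limited). The gripper opens to 85 mm and grips with 20 to 120 N. Pads are 22 mm wide; open, the fingers measure 114 mm over their backs; the gripper's body (76 mm by 85 mm) begins 54 mm behind the grasp point. The pads swing forward as they close: fully open they stand 13 mm farther back than shut.
Start: joints at [-1.361, 0.342, 1.524, -0, 1.275, -0.146], TCP at [0.183, -0.492, 0.231] pointing down, gripper open.
Joint ranges: [-2.53, 2.53], [-0.77, 2.02], [0.04, 2.7], [-1, 4.14], [0.28, 2.66], [-3.11, 3.11]. Speed limits (rad/s): [2.57, 2.57, 3.14, 3.14, 3.14, 3.14].

INTERFACE

Orientations are given as a rotation vector (axis times angle).
In Python, from bench import ctrl gives the robot as it stands.
- The arm moves only by the shell command python3 -m pendant 'ROWS' [OPENING] [FORCE]. ROWS is JSON, a list of rows, each a list of 6 numbers: the shift along the world's x, y, z scaled (see below), then the turn, a rotation vector about the world's x, y, z scaled (see below). In form: [[tx, ty, tz, ax, ay, az], ...]. A call has 1 to 10 rows; each row shifts and turns the commanded pose from where the row before left it; what a row does not reach is not made up. The controller multiplies each number of a shift by 0.025 m and each number of a turn by 0.08 rad. A row lasts 1/12 s, in which the tool goes at most 41.7 mm and 7.16 degrees, less where a joint would pass 70% of its speed; a pose out of reach is approached as far as the arm can. A call with a number of a shift or a turn outside -1 to 1 is refused whole. A call with a gripper value outside its range is refused whole. OPENING is the opening in per cent of the stroke, from 0 (shut) to 100 (fully open), set as the call begins (- or left out, the last holds). The fingers move at their own pace and stop on an object; FORCE is the grip in N (left out, the last holds). Time passes only in rows, so rows that do not move let the fingers close. It gives the time, the measured TCP pose, the force, the opening and the grip force at its end, in the units of the state.
- ctrl.state(): the state, without advancing time (a new reading comes with each control period).
- ctrl.capture(name): name is "scene" or "top" or "wrist"; returns (picture, depth): 400x640x3 uint8, red, green, blue; 400x640 float32, m along the optical axis (not along the pixel's ray), 0 where there is no reading.
- ctrl.camera_info(name): a dict with "mtx" (3x3 intrinsics, pixels), "world_from_camera" (4x4, takes a point from camera to world coordinates); the wrist camera has in their place "T_tool_cam" (4x4, takes a point from camera to tool coordinates, whose origin is the TCP and whose axes are the flange's). Camera axes: x right, y down, z forward; pixel columns grow to the right and rows downward; lengths in m; the calibration is good to about 2 mm. A picture is of the moment at which its call begins: read the wrist's pose just before it. camera_info takes no time and is no camera call.
- ctrl.job_done(): hands the job in; it is judged then, once.
Trained networks look in the newest picture that a camera, given by its name, has taken for a name from the list of things; names that differ only in an ending like _2 or _b are one class to them, and where a whole thing is asked for, a point or a joint stands for the part that bears it (a point fixed in the world has none). Each returns a list of dicts, best first, with "confidence" (0 to 1); they miss things now and then, are a little off and sometimes report something else, mostly with a low value. They report only what shows in the picture. A call takes as long as a camera call.
- ctrl.outline_of(camera, target): "mask" (400x640 bool, what is visible of it) and "extent" ([left, top, right, bottom] in pixels, round what is visible of it).
The state is a dict: "time_s": time; "qpos": joint angles; "qvel": joint speeds; "effort": joint torques, N m; "tool_pos": TCP position; "eef_rot": TCP orientation; "ft_force": force on the tool from outside, world axes, zero at the start; "torque": the same for the moment, N m; "opening": finger opening in m; "gripper_force": force on a finger pad.
Only numpy, scipy, OpenCV 4.12 (cv2) and the standard library are available. Lean on these libraries where they do the work, as an engineer would, in place of code of your own. Each camera call takes 0.05 s, during which the arm holds its last target. There are 200 camera calls.

TASK

Push the wooden board that carries the model truck along the rails of its rack, away from the rack's open end, until you feel it drop into the locating notches and it lies level and fully down between the side rails. Push with the fingertips and never lift the board; the truck must stay standing on it and must not be touched, and the jar, dropper bottle and tape roll near by stay where they are.

Things in the scene. Friction and masses are not known exactly. Their poses are not given: they have to be found in the camera images.
- rail_rack: aluminium rack standing fixed on the desk on four 60 mm legs, 260 x 150 mm, 91 mm high. Origin on the desk under its centre; x runs along the rails from the open end (-130 mm) to the stop bar; z up. Wooden tracks, top at z = 80 mm, lie along both sides, inside two side rails (inner faces at y = +-66.5 mm, tops at z = 91 mm). Each side has an inner and an outer track
- stop (a point): middle of the top edge of the stop bar's face, at (122, 0, 91) mm in the rack's frame. The board's edge meets it 27 mm beyond the seated place; a board pushed past the notches up there can be pushed back
- seat (a point): rack point (40, 0, 74) mm, where the board's origin is when seated. The tracks' notches are 15 mm long and 8 mm deep: inner tracks at x = 80 mm, outer tracks at x = 0 of the rack, so all four feet drop in together only here
- board: loose plywood board, 110 (along the rails) x 130 x 8 mm, about 0.2 kg, on four feet 6 mm high, 10 mm long. Origin under its centre, level with the feet's undersides; x as the rack's x, z up; its top is at z = 14 mm. Feet at x = +40 mm run on the inner tracks, those at x = -40 mm on the outer ones. It starts 60 to 105 mm short of the notches
- board_top (a point): centre of the board's top, at (0, 0, 14) mm in its frame. Riding on the tracks it is 94 mm above the desk (3 mm above the side rails), seated 88 mm (3 mm below them): a drop of 6 mm. Sliding takes 1 to 3 N, with a brief knock of up to 8 N at first touch; once dropped, the notches stop the board hard, with about 2.5 mm of play either way
- push_face (a point): centre of the push face of the upright wooden finger bar on the board; the bar is 44 mm long across the board, 8 mm thick, 22 mm high above its top. The point is at (-29, 0, 25) mm in the board's frame, half-way up the face towards the open end; pushing along +x there slides the board to the notches. Behind it lie 26 mm of bare board. The bar's other face (x = -21 mm) serves to push back
- truck: small grey model truck, 28 x 62 x 30 mm, loose on the board between the finger bar and the board's far edge, standing on its wheels; origin under its centre, z up
- jar: round paint jar with white lid, 35 mm wide, 49 mm high, loose on the desk to the left of the rack's far half; origin under its centre
- dropper: dropper bottle, 26 mm wide, 74 mm high, loose on the desk to the left of the rack; origin under its centre
- tape: roll of masking tape, 68 mm wide, 18 mm high, lying on the desk to the left of the rack; origin under its centre

How it is judged:
By the outcome, as a careful person would: the job done as asked, in the order asked, and still so for the second after the job is handed in, with the robot touching nothing.
It also fails if it takes over 38 s, if anything falls off the work surface, if the arm or the gripper's body presses on something with over 40 N, if the wrist force passes 120 N, or if a joint passes its speed limit or range.

## Working session

There is one attempt and no reset: what is moved stays moved. The work goes in short steps, Python scripts to look and compute and a shell command to move; the robot and the scene stay as the last step left them, time stands still between calls to the robot, and variables do not carry over. Pictures are saved under pics/ and viewed, at most 10 in all, crops included, and the job is handed in when it is done.

```bash
mkdir -p pics
cat > h.py <<'E'
import numpy as np, cv2
from bench import ctrl
def grab(c,fn=None):
    s=ctrl.state(); p,d=ctrl.capture(c); i=ctrl.camera_info(c)
    K=np.array(i["mtx"])
    if c=="wrist":
        T=np.eye(4); T[:3,:3]=cv2.Rodrigues(np.array(s["eef_rot"],float))[0]; T[:3,3]=s["tool_pos"]
        W=T@np.array(i["T_tool_cam"])
    else: W=np.array(i["world_from_camera"])
    if fn: cv2.imwrite("pics/"+fn,p[:,:,::-1])
    v,u=np.mgrid[:400,:640]
    P=np.stack([(u-K[0,2])/K[0,0]*d,(v-K[1,2])/K[1,1]*d,d],-1)@W[:3,:3].T+W[:3,3]
    P[d==0]=np.nan
    return p,P,K,W
E
python3 - <<'E'
from h import *
for c in("top","scene"):
    p,P,K,W=grab(c,c+"1.png")
    print(c,W[:3,3].round(3))
    for t in("rail_rack","board","push_face","truck","jar","dropper","tape"):
        for r in ctrl.outline_of(c,t)[:1]:
            m=r["mask"]; q=P[m]; q=q[~np.isnan(q[:,0])]
            print(t,round(r["confidence"],2),r["extent"],np.median(q,0).round(3),np.percentile(q,2,0).round(3),np.percentile(q,98,0).round(3))
s=ctrl.state(); print(s["time_s"],s["eef_rot"],s["tool_pos"])
E
```

```text
top [0.474 0.108 1.096]
rail_rack 0.93 [346.1, 155.4, 420.5, 269.4] [ 0.587 -0.058  0.081] [ 0.419 -0.14   0.064] [0.674 0.025 0.094]
board 0.79 [351.7, 196.2, 414.5, 249.3] [ 0.507 -0.068  0.094] [ 0.46  -0.127  0.09 ] [ 0.569 -0.001  0.115]
push_face 0.9 [351.8, 194.8, 415.0, 248.0] [ 0.507 -0.07   0.094] [ 0.459 -0.127  0.09 ] [ 0.569 -0.001  0.115]
truck 0.87 [360.0, 206.0, 390.0, 219.8] [ 0.54  -0.041  0.11 ] [ 0.525 -0.073  0.093] [ 0.556 -0.013  0.127]
jar 0.62 [265.0, 179.4, 283.1, 193.3] [0.601 0.192 0.048] [0.585 0.177 0.011] [0.618 0.208 0.052]
tape 0.67 [245.6, 197.6, 277.5, 227.5] [0.546 0.223 0.017] [ 0.511  0.192 -0.001] [0.575 0.256 0.022]
scene [0.216 0.594 0.686]
rail_rack 0.84 [310.5, 137.8, 441.7, 220.7] [ 0.578 -0.018  0.079] [ 0.415 -0.14   0.01 ] [0.672 0.03  0.092]
board 0.81 [357.9, 152.9, 420.6, 197.4] [ 0.498 -0.051  0.094] [ 0.456 -0.126  0.09 ] [0.56  0.003 0.116]
push_face 0.96 [357.5, 154.9, 419.5, 199.5] [ 0.501 -0.053  0.094] [ 0.456 -0.129  0.087] [0.57  0.004 0.116]
jar 0.81 [282.4, 225.0, 299.7, 253.2] [0.595 0.201 0.043] [0.584 0.181 0.001] [0.636 0.211 0.05 ]
dropper 0.54 [275.0, 295.5, 291.5, 318.0] [0.491 0.335 0.043] [0.484 0.321 0.006] [0.504 0.342 0.069]
tape 0.56 [285.2, 249.7, 317.7, 281.9] [0.537 0.226 0.016] [0.507 0.194 0.001] [0.572 0.259 0.02 ]
0.8 [ 3.09188943e+00  5.55974454e-01 -4.69424662e-06] [ 0.18290744 -0.49212986  0.2313347 ]
```

Run:
```python
from h import *
for c in("top","scene"):
    p,P,K,W=grab(c)
    m=ctrl.outline_of(c,"rail_rack")[0]["mask"]
    R=P[m]; R=R[(R[:,2]>.06)]; r=cv2.minAreaRect(R[:,:2].astype(np.float32)); print(c,"rack",r, "yaw?")
    m=ctrl.outline_of(c,"board")[0]["mask"]; t=ctrl.outline_of(c,"truck"); B=P[m]
    print("board",cv2.minAreaRect(B[(abs(B[:,2]-.094)<.006)][:,:2].astype(np.float32)))
    Q=B[B[:,2]>.108]; Q=Q[Q[:,0]<.515]; print("bar",len(Q),cv2.minAreaRect(Q[:,:2].astype(np.float32)),np.median(Q,0),Q.max(0))
    x0,y0,x1,y1=(320,130,480,290) if c=="top" else (270,110,470,270)
    cv2.imwrite(f"pics/{c}2.png",cv2.resize(p[y0:y1,x0:x1,::-1],None,fx=3.5,fy=3.5,interpolation=2))
a=cv2.resize(cv2.imread("pics/top2.png"),(400,400)); b=cv2.resize(cv2.imread("pics/scene2.png"),(400,320)); b=np.vstack([b,np.zeros((80,400,3),np.uint8)])
cv2.imwrite("pics/both.png",np.hstack([a,b]))
```

```text
top rack ((0.5458706617355347, -0.059147655963897705), (0.260436087846756, 0.15185925364494324), 8.150299072265625) yaw?
board ((0.514087438583374, -0.06420918554067612), (0.10938016325235367, 0.1301717609167099), 7.716856479644775)
bar 73 ((0.4895487129688263, -0.06723764538764954), (0.00772882578894496, 0.04295549914240837), 7.993622303009033) [ 0.48992608 -0.06574722  0.11618552] [ 0.49504696 -0.04559895  0.12100188]
scene rack ((0.5457417368888855, -0.05923426151275635), (0.26009830832481384, 0.15662701427936554), 7.9963531494140625) yaw?
board ((0.5139276385307312, -0.06504327058792114), (0.11014789342880249, 0.13886423408985138), 7.589357852935791)
bar 60 ((0.48880013823509216, -0.06643138825893402), (0.008139943704009056, 0.04439595341682434), 7.78316068649292) [ 0.48790509 -0.06372971  0.11523756] [ 0.49551816 -0.04427241  0.11860482]
```

View pics/both.png

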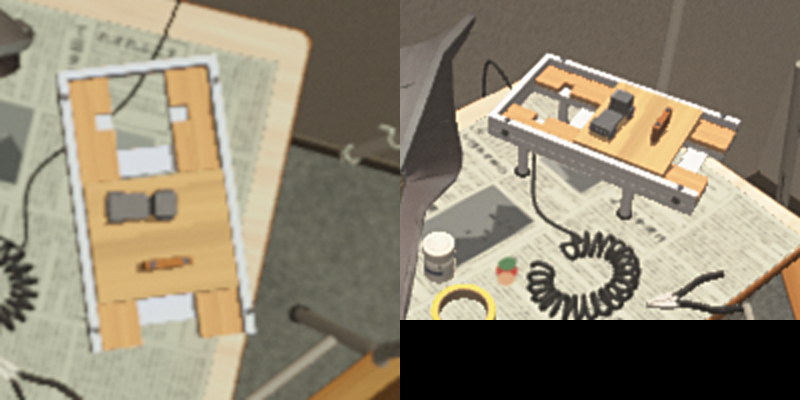

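Run:
```python
from h import *
p,P,K,W=grab("top")
for x in np.arange(.15,.7,.05):
    print(round(x,2),[round(float(np.nanmax(np.r_[P[...,2][(abs(P[...,0]-x)<.025)&(abs(P[...,1]-y)<.025)],-9])),2) for y in np.arange(-.55,.1,.05)])
```

```text
0.15 [-0.32, -0.32, -0.32, -0.32, -0.32, -0.32, -0.32, -0.31, 0.01, 0.0, 0.0, -0.61, -0.61]
0.2 [-0.31, -0.32, -0.32, -0.32, -0.32, -0.71, -0.32, -0.31, 0.07, -0.69, -0.71, 0.37, 0.37]
0.25 [-0.31, -0.31, -0.31, -0.32, -0.32, -0.31, 0.07, 0.07, 0.07, -9.0, 0.44, 0.44, 0.37]
0.3 [-0.31, -0.31, -0.32, -0.32, -0.31, 0.07, 0.07, 0.07, 0.02, 0.01, 0.01, 0.0, 0.01]
0.35 [-0.72, -0.7, -0.32, -0.31, 0.07, 0.07, 0.05, -9.0, 0.0, 0.01, 0.01, 0.02, 0.01]
0.4 [-0.71, -0.71, 0.04, 0.07, 0.07, -9.0, -9.0, -9.0, 0.01, 0.08, 0.08, 0.1, 0.02]
0.45 [-0.71, -0.7, -0.67, 0.05, 0.04, -9.0, -9.0, -0.0, 0.1, 0.1, 0.1, 0.1, 0.04]
0.5 [-0.71, -0.71, -0.71, -0.71, -0.71, -9.0, -9.0, 0.01, 0.1, 0.12, 0.12, 0.1, 0.03]
0.55 [-0.71, -0.71, -0.71, -0.71, -9.0, -9.0, -9.0, 0.0, 0.1, 0.1, 0.13, 0.11, 0.01]
0.6 [-0.71, -0.71, -0.71, -0.71, -9.0, -9.0, -9.0, 0.01, 0.09, 0.1, 0.08, 0.1, 0.09]
0.65 [0.25, 0.33, -0.71, -0.71, -9.0, -9.0, -9.0, 0.02, 0.01, 0.1, 0.1, 0.1, 0.25]
```

View pics/top1.png

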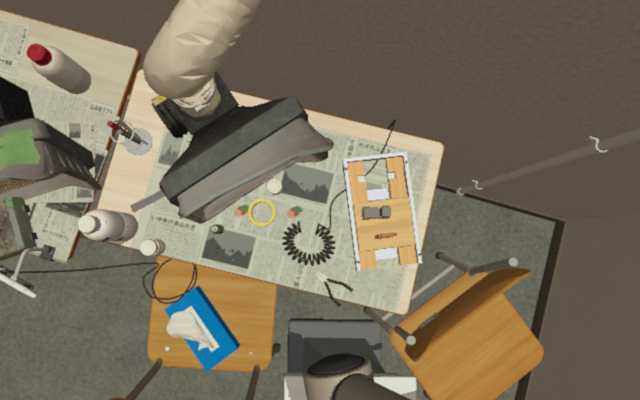

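```bash
python3 -m pendant '[[0.64,0.98,0,0,0,-0.9],[0.64,0.98,0,0,0,-0.9],[0.64,0.98,0,0,0,-0.9],[0.64,0.98,0,0,0,0],[0.64,0.98,0,0,0,0],[0.64,0.98,0,0,0,0],[0.64,0.98,0,0,0,0],[0.64,0.98,0,0,0,0],[0.64,0.98,0,0,0,0],[0.64,0.98,0,0,0,0]]' 0; python3 -m pendant '[[0.64,0.98,0,0,0,0],[0.64,0.98,0,0,0,0],[0.64,0.98,0,0,0,0],[0.64,0.98,0,0,0,0],[0.64,0.98,-0.4,0,0,0],[0.64,0.98,-0.5,0,0,0],[0.64,1,-0.6,0,0,0],[0,0,0,0,0,0],[0,0,0,0,0,0]]'
python3 - <<'E'
from h import *
p,P,K,W=grab("wrist","w1.png"); s=ctrl.state(); print(s["tool_pos"],s["eef_rot"],s["opening"],s["ft_force"],s["time_s"])
B=P.reshape(-1,3); B=B[(B[:,2]>.1)&(B[:,2]<.13)]
t=ctrl.outline_of("wrist","push_face"); print([ (r["confidence"],r["extent"]) for r in t])
t=ctrl.outline_of("wrist","truck"); print([ (r["confidence"],r["extent"]) for r in t])
Q=B[(abs(B[:,0]-.489)<.018)&(abs(B[:,1]+.067)<.03)]; print(len(Q)); 
if len(Q): print(cv2.minAreaRect(Q[:,:2].astype(np.float32)),Q.max(0))
E
```

```text
time_s: 2.08
tool_pos: [0.3435, -0.2459, 0.2315]
eef_rot: [3.133, 0.219, 0.001]
ft_force: [0.1, 0.1, 0.5]
opening: 0.0001
gripper_force: 0.0
time_s: 2.83
tool_pos: [0.4549, -0.0739, 0.1931]
eef_rot: [-3.133, -0.224, 0.003]
ft_force: [0.0, -0.8, 0.0]
opening: 0.0002
gripper_force: 0.0
[ 0.45487277 -0.07483911  0.19367735] [ 3.13358646e+00  2.21982849e-01 -1.14436275e-03] -0.0003646939068043774 [0.05084889 0.3814209  0.068737  ] 2.8833
[(0.69, [220.8, 26.3, 429.1, 195.2])]
[(0.96, [244.1, 35.4, 351.0, 93.3]), (0.18, [202.4, 1.2, 445.9, 252.4])]
1111
((0.4901603162288666, -0.06876331567764282), (0.008350037038326263, 0.04328881949186325), 7.887750148773193) [ 0.49696037 -0.04697038  0.11875518]
```

View pics/w1.png

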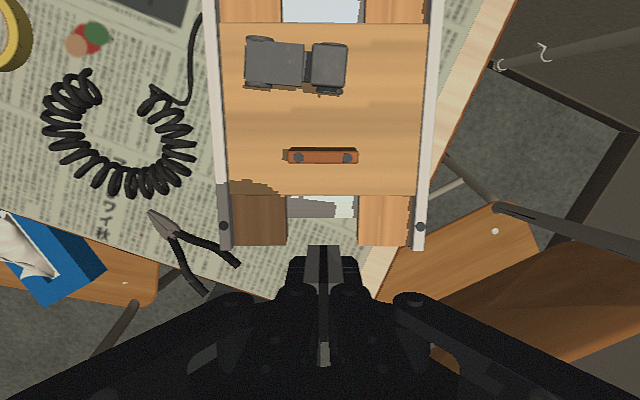

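```bash
python3 -m pendant '[[0,0,-0.9,0,0,0],[0,0,-0.9,0,0,0],[0,0,-0.9,0,0,0],[0,0,-0.9,0,0,0],[0.15,0.02,0,0,0,0],[0.15,0.02,0,0,0,0],[0.1,0.014,0,0,0,0],[0.1,0.014,0,0,0,0]]'; python3 -m pendant '[[0.05,0.007,0,0,0,0],[0.05,0.007,0,0,0,0],[0.05,0.007,0,0,0,0],[0.05,0.007,0,0,0,0],[0.05,0.007,0,0,0,0],[0.05,0.007,0,0,0,0],[0.05,0.007,0,0,0,0],[0.05,0.007,0,0,0,0]]'
```

```text
time_s: 3.65
tool_pos: [0.4688, -0.0741, 0.1055]
eef_rot: [3.133, 0.218, 0.005]
ft_force: [-0.2, 0.5, 0.3]
opening: -0.0
gripper_force: 0.0
time_s: 4.32
tool_pos: [0.4769, -0.072, 0.1038]
eef_rot: [-3.134, -0.22, 0.002]
ft_force: [-2.5, -0.2, 2.0]
opening: -0.0003
gripper_force: 1.4
```

```bash
for i in 1; do python3 -m pendant '[[0.09,0.0125,0,0,0,0],[0.09,0.0125,0,0,0,0],[0.09,0.0125,0,0,0,0],[0.09,0.0125,0,0,0,0],[0.09,0.0125,0,0,0,0],[0.09,0.0125,0,0,0,0],[0.09,0.0125,0,0,0,0],[0.09,0.0125,0,0,0,0]]'; done
python3 - <<'E'
from h import *
p,P,K,W=grab("wrist","w2.png"); s=ctrl.state(); print(s["tool_pos"],s["ft_force"])
cv2.imwrite("pics/w2.png",p[:300,150:500,::-1])
B=P.reshape(-1,3); c=np.array([s["tool_pos"][0]+.016,s["tool_pos"][1]+.002])
d=B[:,:2]-c; u=np.array([.99,.139]); Q=B[(B[:,2]>.106)&(B[:,2]<.13)&(abs(d@u)<.012)&(abs(d@[-.139,.99])<.035)]; print(len(Q),cv2.minAreaRect(Q[:,:2].astype(np.float32)))
E
```

```text
time_s: 4.98
tool_pos: [0.4957, -0.0695, 0.1038]
eef_rot: [3.134, 0.219, 0.0]
ft_force: [-1.5, -0.3, 0.1]
opening: 0.0
gripper_force: 0.6
[ 0.49612033 -0.06947132  0.10378578] [ 0.03111186  0.6548142  -0.56242071]
4219 ((0.5084354877471924, -0.06591492891311646), (0.013711917214095592, 0.043978843837976456), 7.671639442443848)
```

View pics/w2.png

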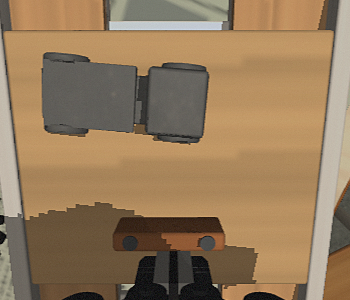

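```bash
python3 -m pendant '[[0.09,0.0125,0,0,0,0],[0.09,0.0125,0,0,0,0],[0.09,0.0125,0,0,0,0],[0.09,0.0125,0,0,0,0],[0.09,0.0125,0,0,0,0],[0.09,0.0125,0,0,0,0],[0.09,0.0125,0,0,0,0],[0.09,0.0125,0,0,0,0]]';python3 -m pendant '[[0.09,0.0125,0,0,0,0],[0.09,0.0125,0,0,0,0],[0.09,0.0125,0,0,0,0],[0.09,0.0125,0,0,0,0],[0.09,0.0125,0,0,0,0],[0.08,0.011,0,0,0,0],[0.07,0.01,0,0,0,0]]'; python3 -m pendant '[[0.05,0.007,0,0,0,0],[0.05,0.007,0,0,0,0],[0.05,0.007,0,0,0,0],[0.05,0.007,0,0,0,0]]';  python3 - <<'E'
from h import *
p,P,K,W=grab("wrist"); s=ctrl.state(); print(s["tool_pos"],s["ft_force"])
cv2.imwrite("pics/w3.png",p[:300,150:500,::-1])
d=P-s["tool_pos"]; u=np.array([.99,.139]); a=d[...,:2]@u; l=d[...,:2]@[-.139,.99]; z=P[...,2]
for n,q in(("front L",(a>.03)&(a<.09)&(abs(l-.045)<.01)),("front R",(a>.03)&(a<.09)&(abs(l+.045)<.01)),("back R",(a>-.01)&(a<.02)&(abs(l+.045)<.01)),("railL",(a>.0)&(a<.09)&(abs(l-.071)<.003)),("railR",(a>.0)&(a<.09)&(abs(l+.069)<.003))): print(n,q.sum(),np.nanmedian(z[q]))
E
```

```text
time_s: 5.7
tool_pos: [0.5136, -0.067, 0.1038]
eef_rot: [3.134, 0.219, -0.0]
ft_force: [-1.4, 0.2, -0.0]
opening: -0.0001
gripper_force: 0.8
time_s: 6.28
tool_pos: [0.5286, -0.0649, 0.1038]
eef_rot: [3.134, 0.22, -0.0]
ft_force: [-2.4, -0.9, 1.1]
opening: -0.0003
gripper_force: 0.9
time_s: 6.62
tool_pos: [0.5335, -0.0642, 0.1038]
eef_rot: [3.134, 0.219, -0.0]
ft_force: [-1.0, -0.9, 0.4]
opening: 0.0002
gripper_force: 0.8
[ 0.53375441 -0.06420486  0.10382058] [-0.76609785  0.62698376 -0.98209928]
front L 6426 0.09460524285737919
front R 7173 0.09390274021650222
back R 9806 0.17670542507452433
railL 3103 0.09066490847407446
railR 2880 0.09095408094472782
```

Still riding; about 13 mm to go. Slow small steps now.

```bash
python3 -m pendant '[[0.05,0.007,0,0,0,0],[0.05,0.007,0,0,0,0],[0.05,0.007,0,0,0,0],[0.05,0.007,0,0,0,0],[0.05,0.007,0,0,0,0],[0.05,0.007,0,0,0,0]]';  cat > z.py <<'E'
from h import *
p,P,K,W=grab("wrist"); s=ctrl.state(); print(s["tool_pos"],s["ft_force"])
cv2.imwrite("pics/w4.png",p[:300,150:500,::-1])
d=P-s["tool_pos"]; u=np.array([.99,.139]); a=d[...,:2]@u; l=d[...,:2]@[-.139,.99]; z=P[...,2]
for n,q in(("front L",(a>.03)&(a<.09)&(abs(l-.045)<.01)),("front R",(a>.03)&(a<.09)&(abs(l+.045)<.01)),("railL",(a>.0)&(a<.09)&(abs(l-.071)<.003)),("railR",(a>.0)&(a<.09)&(abs(l+.069)<.003))): print(n,q.sum(),np.nanmedian(z[q]))
E
python3 z.py
```

```text
time_s: 7.17
tool_pos: [0.541, -0.0632, 0.1038]
eef_rot: [3.134, 0.219, -0.0]
ft_force: [-1.4, -0.2, 0.6]
opening: -0.0001
gripper_force: 0.8
[ 0.54128824 -0.0631722   0.10383559] [0.21695564 0.24329448 0.48871473]
front L 6423 0.09454784157057305
front R 7188 0.09388270562658682
railL 3096 0.09065457235269768
railR 2884 0.09093110539098302
```

```bash
python3 -m pendant '[[0.04,0.0056,0,0,0,0],[0.04,0.0056,0,0,0,0],[0.04,0.0056,0,0,0,0]]'; python3 z.py
```

```text
time_s: 7.47
tool_pos: [0.544, -0.0628, 0.1038]
eef_rot: [3.134, 0.219, 0.0]
ft_force: [0.2, 0.1, -0.5]
opening: -0.0002
gripper_force: 0.3
[ 0.5444113  -0.06277064  0.10387386] [ 0.35249314  0.06641878 -1.02397271]
front L 6455 0.09458384527953831
front R 7074 0.09298296235367431
railL 2974 0.09066732960081746
railR 2878 0.090913221300942
```

```bash
python3 -m pendant '[[0.04,0.0056,0,0,0,0],[0.04,0.0056,0,0,0,0]]'; python3 z.py
```

```text
time_s: 7.68
tool_pos: [0.5458, -0.0625, 0.1039]
eef_rot: [3.134, 0.219, -0.001]
ft_force: [-1.7, -0.8, 1.2]
opening: 0.0
gripper_force: 1.1
[ 0.54597833 -0.06248735  0.10387224] [-1.46353741 -0.23967851 -0.72111188]
front L 5988 0.08858533794400184
front R 6643 0.08789071425541678
railL 4095 0.09034998258319218
railR 2882 0.09092486251334454
```

View pics/w4.png

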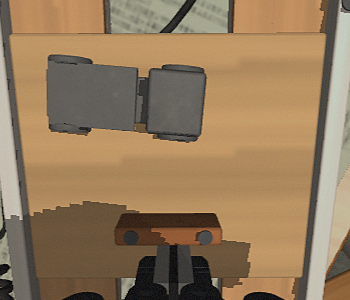

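The board has dropped 6 mm on both sides, with the truck still standing at (125,95). I'll back off, go up and check that it lies level.

```bash
python3 -m pendant '[[-0.2,-0.028,0,0,0,0],[-0.4,-0.056,0,0,0,0],[-0.1,-0.014,0.3,0,0,0],[-0.6,-0.08,0.8,0,0,0],[-0.8,-0.1,0.9,0,0,0],[-0.8,-0.1,0.9,0,0,0],[-0.8,-0.1,0.9,0,0,0],[0,0,0,0,0,0],[0,0,0,0,0,0]]'
python3 - <<'E'
from h import *
for c in("wrist","top"):
    p,P,K,W=grab(c)
    if c=="wrist": cv2.imwrite("pics/w5.png",p[:,:,::-1])
    d=P[...,:2]-[.5856,-.0534]; a=d@[.99,.139]; l=d@[-.139,.99]; z=P[...,2]
    for A in(-.045,.045):
        for L in(-.05,.05):
            q=(abs(a-A)<.006)&(abs(l-L)<.008); print(c,A,L,q.sum(),np.nanmedian(z[q]).round(4))
    r=ctrl.outline_of(c,"truck")
    if r:
        q=P[r[0]["mask"]]; print("truck",np.nanmedian(q,0),np.nanpercentile(q[:,2],97))
    for t in("jar","tape"):
        r=ctrl.outline_of(c,t)
        if r and c=="top": print(t,np.nanmedian(P[r[0]["mask"]],0))
print(ctrl.state()["ft_force"])
E
```

```text
time_s: 8.48
tool_pos: [0.4539, -0.0748, 0.2007]
eef_rot: [3.132, 0.218, 0.007]
ft_force: [1.0, -0.1, 0.1]
opening: -0.0002
gripper_force: 0.0
wrist -0.045 -0.05 451 0.088
wrist -0.045 0.05 449 0.0879
wrist 0.045 -0.05 0 nan
wrist 0.045 0.05 0 nan
top -0.045 -0.05 35 0.0888
top -0.045 0.05 38 0.0878
top 0.045 -0.05 34 0.0891
top 0.045 0.05 33 0.0885
truck [ 0.61058014 -0.03341618  0.10421123] 0.11974476442855428
jar [0.60104858 0.19140587 0.04804907]
tape [0.53824925 0.22568214 0.01732341]
[ 0.46473083 -0.03860149  0.16747876]
  return np.nanmean(a, axis, out=out, keepdims=keepdims)
```

View pics/w5.png

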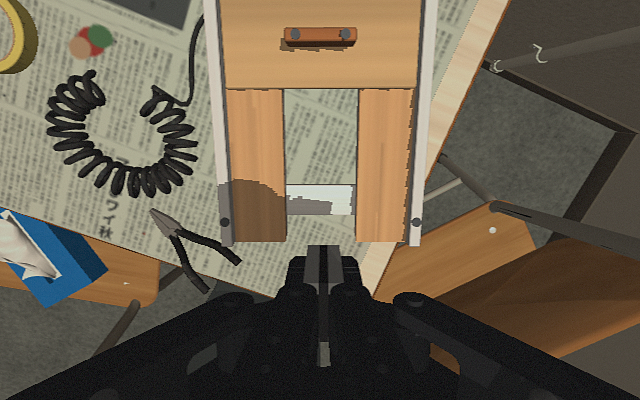

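The picture shows the board between the rails with its bar at (320,37), and the gripper clear of everything. All four corners measure about 88 mm, so the board is level and seated.

```bash
python3 -c "
from bench import ctrl
print(ctrl.job_done())"
```

```text
the job is handed in; nothing more can be done
None
```

The board dropped into its notches and lies level (all four corners at about 88 mm), the truck is still standing on it, the jar and tape did not move, and the job is handed in; I did not re-check the dropper bottle, but the arm never went near it.

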